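# Scoop the greased sheaves into the crate and shut it

### The arm

A 6-joint arm with a two-finger parallel gripper is mounted at the origin on the work surface. World frame = base frame: x ahead of the robot, y to its left, z up, the work surface at z = 0. Lengths are in m, angles in rad, forces in N, time in s.
With the tool pointing down it reaches from about 0.35 to 0.875 m from the base axis. Payload 4.2 kg.
Tool frame: the origin (TCP) lies on the front face of the gripper's body, between the roots of the fingers; the fingertips stand 73 mm ahead of it and the grasp point (between the pads) lies 54 mm ahead of it; z points along the fingers, y is the line along which they close (so a half turn about z gives the same grasp; the last joint's range is limited). The gripper opens to 85 mm and grips with 20 to 120 N. Pads are 22 mm wide; open, the fingers measure 114 mm over their backs; the gripper's body (76 mm by 85 mm) begins 54 mm behind the grasp point. The pads swing forward as they close: fully open they stand 13 mm farther back than shut.
Start: joints at [1.586, 0.385, 0.008, 0, -1.194, -0.259], TCP at [0.151, 0.607, 0.304] pointing down, gripper open.
Joint ranges: [-3.14, 3.14], [-1.21, 2.06], [-1.07, 1.41], [-3.16, 2.05], [-2.99, -0.16], [-3.1, 3.1]. Speed limits (rad/s): [2.79, 2.79, 3.14, 3.14, 3.14, 3.14].

### API

Orientations are given as a unit quaternion [x, y, z, w].
In Python, from plant import r, get_image, camera_params gives the robot as it stands.
- The arm moves only by the tool arm_command, never from a script. Its argument "commands" is a list of rows, each a list of 7 numbers: the turn, a rotation vector about the world's x, y, z in degrees, then the shift along the world's x, y, z in m, then the opening, from -1 (shut) to 1 (fully open). A call has 1 to 10 rows; each row shifts and turns the commanded pose from where the row before left it; what a row does not reach is not made up. A row lasts 1/10 s, in which the tool goes at most 50 mm and 8.59 degrees, less where a joint would pass 70% of its speed; a pose out of reach is approached as far as the arm can. A call is refused whole if a number of a shift passes 0.05 or a number of a turn 8.59, either way. A call with a gripper value outside its range is refused whole. The fingers move at their own pace and stop on an object; the grip force is fixed at half the most. Time passes only in rows, so rows that do not move let the fingers close. It gives the time, the measured TCP pose, the force, the opening and the grip force at its end, in the units of the state.
- r.get_state(): the state, without advancing time (a new reading comes with each control period).
- get_image(name): name is "scene" or "top" or "wrist"; returns the picture (384x512x3 uint8, red, green, blue); there is no depth.
- camera_params(name): a dict with "intrinsics" (3x3 intrinsics, pixels), "k1" (the pictures are not rectified: a ray, as slopes to the right and down, at radius r is drawn at 1 + k1 r^2 times it, then the intrinsics apply), "cam_to_world" (4x4, takes a point from camera to world coordinates); the wrist camera has in their place "tool_from_camera" (4x4, takes a point from camera to tool coordinates, whose origin is the TCP and whose axes are the flange's). Camera axes: x right, y down, z forward; pixel columns grow to the right and rows downward; lengths in m; the calibration is good to about 2 mm. A picture is of the moment at which its call begins: read the wrist's pose just before it. camera_params takes no time and is no camera call.
- r.finish_job(): hands the job in; it is judged then, once.
The state is a dict: "time_s": time; "joint_positions": joint angles; "qvel": joint speeds; "effort": joint torques, N m; "ee_pos": TCP position; "tool_rot": TCP orientation; "contact_force": force on the tool from outside, world axes, zero at the start; "ft_torque": the same for the moment, N m; "finger_gap": finger opening in m; "finger_force": force on a finger pad.
Only numpy, scipy, OpenCV 4.12 (cv2) and the standard library are available. Lean on these libraries where they do the work, as an engineer would, in place of code of your own. Each camera call takes 0.05 s, during which the arm holds its last target. There are 200 camera calls.

### The job

The pulley sheaves on the grey sheet have just been greased: use the one-sheave scoop to lift them one after another into the open pine crate, standing upright on its floor hub down, and never touch a sheave with the gripper or arm. Once all of them are in, shut the crate's lid fully, and stand the scoop upright back on the middle of its black mat. Leave the other gear lying where it is.

Things in the scene. Friction and masses are not known exactly. Their poses are not given: they have to be found in the camera images.
- crate: open pine crate, fixed to the worktop, outside 190 mm (its x) by 330 mm (its y) by 65 mm high, walls 10 mm thick, floor 8 mm thick: inside 170 by 310 mm, floor surface 8 mm above the worktop. Origin at the centre of its underside; the lid is hinged along the top of its +x side (turned towards the robot's right, -y, within about 0.2 rad)
- lid (a joint): the crate's lid, a board 190 by 330 by 10 mm, 0.35 kg; 0 = shut (lying on the rim), at the start about 1.75 to 1.93 rad, leaning back just past upright against its stop (1.95). It turns about the crate's y axis on a damped hinge (0.35 N m s/rad): pushed from behind past upright (below about 1.4) it sinks shut by itself in a few seconds
- lid_hinge (a point): middle of the lid's hinge line, at the top of the crate's +x side, 65 mm above the worktop
- lid_edge (a point): middle of the lid's free edge, 190 mm from the hinge line; at the top (about 250 mm up) while the lid stands open
- scoop: aluminium scoop, 0.2 kg, whose pocket takes exactly one sheave; it stands by itself. Origin at the underside below the pocket's centre, x forward (open mouth), z up. Slid flat along the surface till the sheave is over the pocket's centre and lifted, it carries the sheave by the rim, the boss then hanging 8 mm below the scoop's underside. A 24 mm wide stem at the back (x -41 to -35 mm) bears the grip bar
- scoop_pocket (a point): pocket centre, 4 mm above the scoop's underside: a fork of two flat prongs 4 mm thick, x = -38 to 40 mm, 21 to 33.5 mm either side (42 mm gap for the boss, open in front); side walls out to 36.5 mm and a back wall (x -38 to -34) 16 mm high; on the front 6 mm of each prong a lip, top 7 mm above the underside, that passes under a standing sheave's rim
- scoop_grip (a point): centre of the scoop's grip bar, 98 mm above the scoop's underside, straight above the pocket's centre; the bar is black, 90 mm long along the scoop's x (-41 to 49 mm), 18 mm wide, 24 mm high (86 to 110 mm above the underside); gripped across its width
- scoop_mat: the scoop's place: a black mat 120 by 110 mm, only 1 mm thin and no obstacle (the scoop stands at worktop height on it); origin at its centre
- drip_sheet: the grey sheet 260 by 270 mm on which the sheaves wait, paper-thin and no obstacle (the sheaves stand at worktop height); origin at its centre
- sheave0: pulley sheave: grooved aluminium wheel 60 mm in diameter and 16 mm thick on a round hub boss 32 mm in diameter and 12 mm high underneath (28 mm high in all, 0.12 kg), standing upright on its boss so that its rim overhangs all round 12 mm above the surface; origin at the centre of the boss's underside, z up along its axle. May be absent. 3 or 4 are there
- sheave1: pulley sheave: grooved aluminium wheel 60 mm in diameter and 16 mm thick on a round hub boss 32 mm in diameter and 12 mm high underneath (28 mm high in all, 0.12 kg), standing upright on its boss so that its rim overhangs all round 12 mm above the surface; origin at the centre of the boss's underside, z up along its axle. May be absent. 3 or 4 are there
- sheave2: pulley sheave: grooved aluminium wheel 60 mm in diameter and 16 mm thick on a round hub boss 32 mm in diameter and 12 mm high underneath (28 mm high in all, 0.12 kg), standing upright on its boss so that its rim overhangs all round 12 mm above the surface; origin at the centre of the boss's underside, z up along its axle. May be absent. 3 or 4 are there
- sheave3: pulley sheave: grooved aluminium wheel 60 mm in diameter and 16 mm thick on a round hub boss 32 mm in diameter and 12 mm high underneath (28 mm high in all, 0.12 kg), standing upright on its boss so that its rim overhangs all round 12 mm above the surface; origin at the centre of the boss's underside, z up along its axle. May be absent. 3 or 4 are there
- carabiner0: blue locking carabiner lying flat, 115 mm long, 75 mm wide and 11 mm thick; bystander
- carabiner1: a second blue locking carabiner like the first; bystander
- figure8: silver figure-eight descender lying flat, 125 mm long, 75 mm wide; bystander
- belay_plate: slotted steel belay plate lying flat, 87 by 60 by 12 mm; bystander
There are look-alikes about, which are no part of the job. Of the things like the scoop, leave any that is green; of the rest the smaller one is meant.

How it is judged:
By the outcome, as a careful person would: the job done as asked, in the order asked, and still so for the second after the job is handed in, with the robot touching nothing.
Of sheave0, sheave1, sheave2, sheave3 only 3 to 4 are there at a start; the rules pass over those that are not, and their reading is None.
At some moment in a run one of sheave0, sheave1, sheave2, sheave3 may be knocked a few centimetres aside while the robot is not near it.
It also fails if it takes over 208 s, if anything falls off the work surface, if the arm or the gripper's body presses on something with over 40 N, if the wrist force passes 120 N, or if a joint passes its speed limit or range.

## Working session

There is one attempt and no reset: what is moved stays moved. The work goes in short steps, Python scripts to look and compute and a tool call to move; the robot and the scene stay as the last step left them, time stands still between calls to the robot, and variables do not carry over. Pictures are saved under pics/ and viewed, at most 14 in all, crops included, and the job is handed in when it is done.

Besides the shell and the picture viewer there is one more tool, called after "Request:" as a command line: name --pt "numbers of a row" for each row, then --argument value for the rest. arm_command: Moves the arm, as the interface text tells. Its arguments: {"type":"object","properties":{"commands":{"type":"array"}},"required":["commands"]}

```bash
mkdir -p pics; ls; cat > h.py <<'E'
import numpy as np, cv2
from plant import r, get_image, camera_params
from scipy.spatial.transform import Rotation as R
def cam(name, st=None):
    c=camera_params(name); K=np.array(c["intrinsics"])
    if name=="wrist":
        st=st or r.get_state(); T=np.eye(4); T[:3,:3]=R.from_quat(st["tool_rot"]).as_matrix(); T[:3,3]=st["ee_pos"]
        M=T@np.array(c["tool_from_camera"])
    else: M=np.array(c["cam_to_world"])
    return K,c["k1"],M
def ray(C,uv,z):
    K,k,M=C; out=[]
    for u,v in np.atleast_2d(uv).astype(float):
        d=np.array([(u-K[0,2])/K[0,0],(v-K[1,2])/K[1,1]]); s=d.copy()
        for _ in range(20): s=d/(1+k*(s@s))
        w=M[:3,:3]@np.r_[s,1]; out.append(M[:3,3]+w*(z-M[2,3])/w[2])
    return np.array(out)
def proj(C,P):
    K,k,M=C; p=(np.atleast_2d(P)-M[:3,3])@M[:3,:3]; s=p[:,:2]/p[:,2:]; s=s*(1+k*(s**2).sum(1,keepdims=True))
    return s*[K[0,0],K[1,1]]+K[:2,2]
def shot(name,fn):
    st=r.get_state(); im=get_image(name); cv2.imwrite("pics/"+fn+".png",im[:,:,::-1]); return im,cam(name,st)
E
python3 - <<'E'
from h import *
a,C=shot("top","top0"); b,D=shot("scene","scene0")
print(C,D); print(r.get_state())
cv2.imwrite("pics/top0b.png",cv2.resize(a[:,:,::-1],(800,600),interpolation=cv2.INTER_CUBIC))
cv2.imwrite("pics/scene0b.png",cv2.resize(b[:,:,::-1],(800,600),interpolation=cv2.INTER_CUBIC))
E
```

```text
pics
(array([[485.53148003,   0.        , 254.35488139],
       [  0.        , 485.53148003, 192.78956101],
       [  0.        ,   0.        ,   1.        ]]), -0.16419521350385843, array([[-0.00305448, -0.99091577,  0.13444929,  0.39323828],
       [-0.99996084,  0.00414341,  0.00782014,  0.07465893],
       [-0.00830618, -0.13442013, -0.99088962,  1.19518173],
       [ 0.        ,  0.        ,  0.        ,  1.        ]])) (array([[362.99724663,   0.        , 255.87822632],
       [  0.        , 362.99724663, 185.64958782],
       [  0.        ,   0.        ,   1.        ]]), -0.11141475980752427, array([[ 4.85283235e-01,  5.67681739e-01, -6.65009493e-01,
         1.12326431e+00],
       [ 8.74356738e-01, -3.14472301e-01,  3.69604474e-01,
        -2.16505376e-01],
       [ 6.90645382e-04, -7.60818385e-01, -6.48964489e-01,
         6.65047685e-01],
       [ 0.00000000e+00,  0.00000000e+00,  0.00000000e+00,
         1.00000000e+00]]))
{'time_s': 0.1, 'joint_positions': array([ 1.58565705e+00,  3.85455088e-01,  6.79628527e-03, -4.10475288e-04,
       -1.19398974e+00, -2.58598723e-01]), 'qvel': array([ 0.00158402, -0.0007304 ,  0.00189105,  0.00119762, -0.00113808,
       -0.00071304]), 'effort': array([-8.93215001e-04, -3.93321884e+01,  1.88928992e+01,  4.19800177e+00,
       -2.59951696e-03,  8.51341984e-07]), 'ee_pos': array([0.15072281, 0.60617735, 0.30296254]), 'tool_rot': array([ 9.92573511e-01, -1.21642634e-01, -6.27565130e-05,  9.43465745e-04]), 'contact_force': array([-0.2996821 , -0.18748706,  0.28052513]), 'ft_torque': array([0.02014719, 0.00160995, 0.01142419]), 'finger_force': 0.0, 'finger_gap': 0.08520938302114084}
```

View pics/top0b.png

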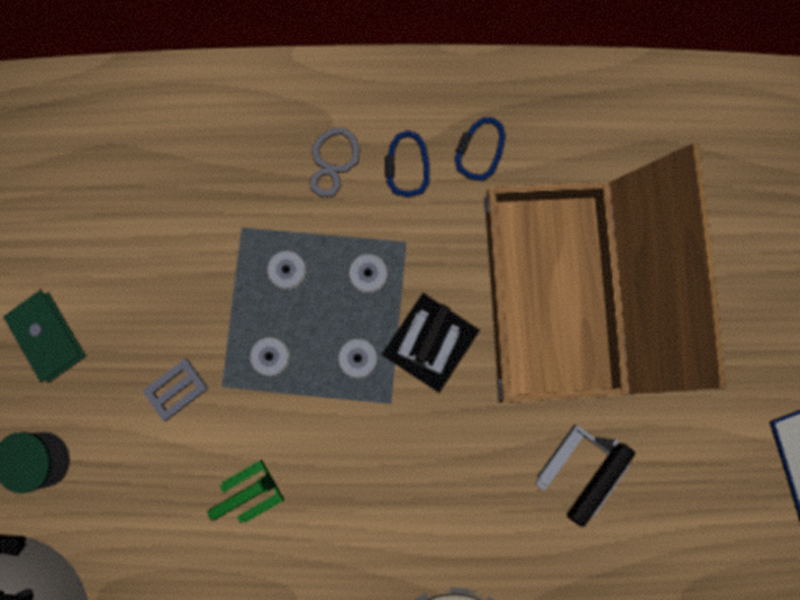

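View pics/scene0b.png

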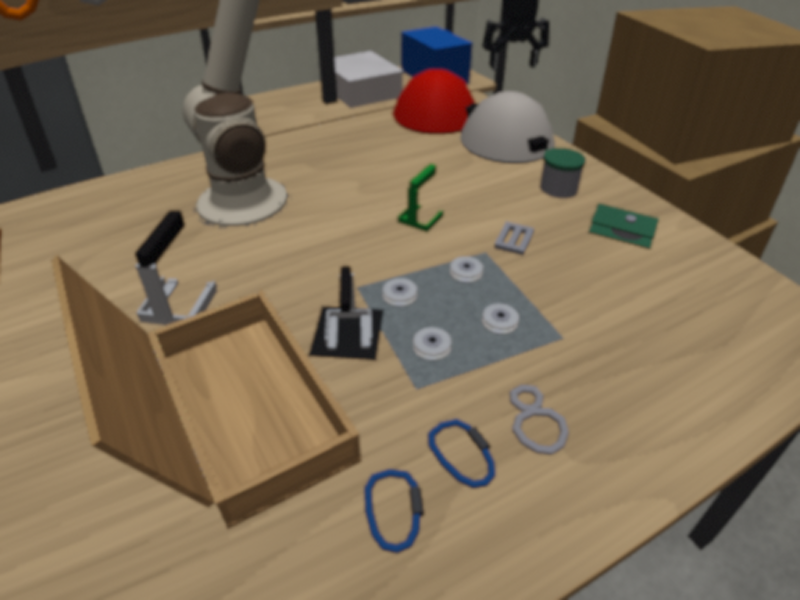

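The top view shows four sheaves at about (286,269), (368,272), (269,356) and (357,357), in 800x600 pixels. There are three scoop-like things:
- a black and silver one on the black mat, at (432,340)
- a larger black and silver one, at (590,475)
- a green one, at (245,490)

I choose the smaller one on the mat. The crate is at (555,295), with its lid open to the right.

```bash
python3 - <<'E'
from h import *
im=cv2.imread("pics/top0.png"); C=cam("top"); s=512/800
hsv=cv2.cvtColor(im,cv2.COLOR_BGR2HSV); g=cv2.cvtColor(im,cv2.COLOR_BGR2GRAY)
print("gray levels", g[int(269*s),int(250*s)], g[int(255*s),int(286*s)], g[int(385*s),int(440*s)])
m=((g>130)&(hsv[:,:,1]<70)).astype(np.uint8)
for c in cv2.findContours(m,cv2.RETR_EXTERNAL,cv2.CHAIN_APPROX_NONE)[0]:
    if cv2.contourArea(c)>150:
        (x,y),rad=cv2.minEnclosingCircle(c); print("light",round(x),round(y),round(rad,1),ray(C,[(x,y)],.028)[0].round(4))
k=((g<45)).astype(np.uint8); k[:100]=0
for c in cv2.findContours(k,cv2.RETR_EXTERNAL,cv2.CHAIN_APPROX_NONE)[0]:
    if cv2.contourArea(c)>300:
        q=cv2.minAreaRect(c); print("dark",np.round(q[0]),np.round(q[1]),q[2],ray(C,[q[0]],0)[0].round(4), ray(C,cv2.boxPoints(q),0)[:,:2].round(3).tolist())
# crate corners, guesses in 800 px
for n,p,z in [("rim far-left",(487,190),.065),("rim near-left",(500,402),.065),("hinge far",(608,185),.065),("hinge near",(628,392),.065),("lid far",(695,146),.25),("lid near",(722,388),.25)]:
    print(n,ray(C,[np.array(p)*s],z)[0].round(4))
a=im[170:270,230:330]; b=cv2.imread("pics/scene0.png")[160:240,185:265]
cv2.imwrite("pics/crop.png",np.hstack([cv2.resize(a,(400,400),interpolation=2),cv2.resize(b,(400,400),interpolation=2)]))
c=im[105:270,300:480]; cv2.imwrite("pics/crate.png",cv2.resize(c,None,fx=3.6,fy=3.6,interpolation=2)) 
E
```

```text
gray levels 70 135 6
light 510 290 24.5 [ 0.303  -0.5543  0.028 ]
dark [380. 307.] [25. 59.] 33.690067291259766 [ 0.2724 -0.2225  0.    ] [[0.231, -0.156], [0.348, -0.239], [0.314, -0.29], [0.196, -0.207]]
dark [ 22. 296.] [37. 43.] 90.0 [0.2937 0.6784 0.    ] [[0.339, 0.741], [0.342, 0.62], [0.249, 0.618], [0.244, 0.739]]
dark [275. 218.] [44. 48.] 33.023868560791016 [0.4912 0.033  0.    ] [[0.471, 0.112], [0.572, 0.046], [0.511, -0.046], [0.412, 0.02]]
dark [ 28. 215.] [51. 32.] 59.03623962402344 [0.4992 0.6677 0.    ] [[0.535, 0.748], [0.578, 0.671], [0.464, 0.591], [0.421, 0.666]]
dark [380. 171.] [146.  60.] 58.33925247192383 [ 0.6092 -0.2338  0.    ] [[0.729, -0.075], [0.814, -0.21], [0.49, -0.395], [0.414, -0.26]]
rim far-left [ 0.7191 -0.055   0.065 ]
rim near-left [ 0.3951 -0.0682  0.065 ]
hinge far [ 0.7281 -0.2452  0.065 ]
hinge near [ 0.4075 -0.2624  0.065 ]
lid far [ 0.7291 -0.3161  0.25  ]
lid near [ 0.4079 -0.332   0.25  ]
```

View pics/crop.png

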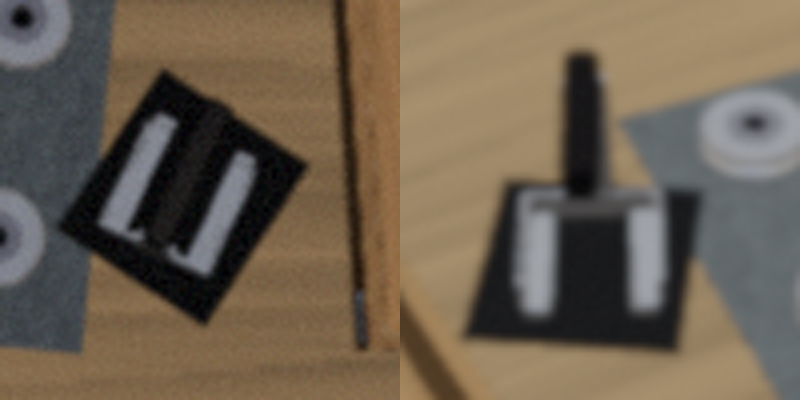

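View pics/crate.png

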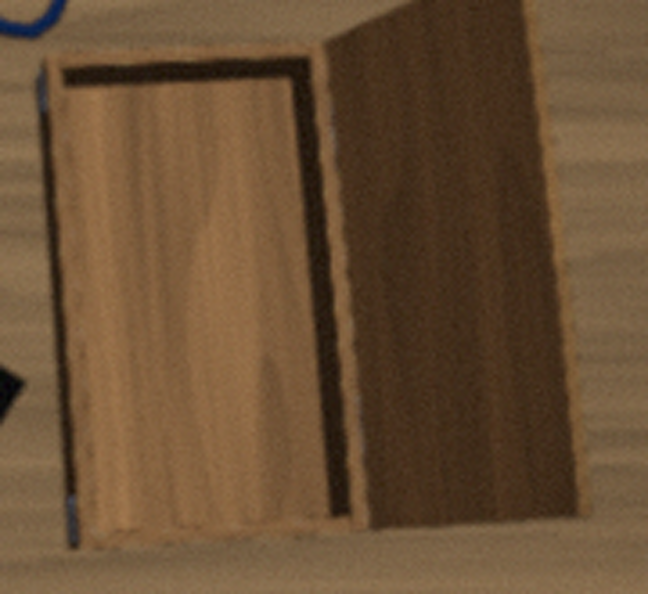

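The crops confirm it: the scoop on the mat has its mouth towards the upper right (+x, a little -y) and its stem at the lower left. Next I'll measure the sheaves, the scoop and the crate numerically.

```bash
python3 - <<'E'
from h import *
im=cv2.imread("pics/top0.png"); C=cam("top")
hsv=cv2.cvtColor(im,cv2.COLOR_BGR2HSV); g=cv2.cvtColor(im,cv2.COLOR_BGR2GRAY)
m=((g>95)&(hsv[:,:,1]<60)).astype(np.uint8)
m=cv2.morphologyEx(m,cv2.MORPH_CLOSE,np.ones((3,3)))
for c in cv2.findContours(m,cv2.RETR_EXTERNAL,cv2.CHAIN_APPROX_NONE)[0]:
    if cv2.contourArea(c)>60 and 140<c[:,0,0].mean()<320 and c[:,0,1].mean()>140:
        (x,y),rad=cv2.minEnclosingCircle(c); mo=cv2.moments(c); u=(mo['m10']/mo['m00'],mo['m01']/mo['m00']); q=cv2.minAreaRect(c)
        P=ray(C,cv2.boxPoints(q),.006)[:,:2]
        print("light",np.round(u,1),round(rad,1),cv2.contourArea(c),"z28",ray(C,[u],.024)[0].round(4),"z6",ray(C,[u],.006)[0].round(4),P.round(3).tolist() if rad<11 or rad>14 else "")
h=(hsv[:,:,1]<140)
b=g[170:270,230:330]
bar=((b>14)&(b<75)&(hsv[170:270,230:330,1]<140)).astype(np.uint8); bar[:, :22]=0
bar=cv2.morphologyEx(bar,cv2.MORPH_OPEN,np.ones((3,3)))
for c in cv2.findContours(bar,cv2.RETR_EXTERNAL,cv2.CHAIN_APPROX_NONE)[0]:
    if cv2.contourArea(c)>40:
        q=cv2.minAreaRect(c); P=cv2.boxPoints(q)+[230,170]; print("bar",np.array(q[0])+[230,170],q[1:],ray(C,P,.11)[:,:2].round(4).tolist())
E
```

```text
light [228.5 228.8] 12.6 448.5 z28 [0.4646 0.1466 0.024 ] z6 [0.4657 0.1477 0.006 ] 
light [171.9 227.7] 12.4 442.5 z28 [0.4674 0.2843 0.024 ] z6 [0.4686 0.2875 0.006 ] 
light [284.7 223.4] 15.5 155.5 z28 [0.4772 0.0108 0.024 ] z6 [0.4785 0.0098 0.006 ] [[0.454, 0.039], [0.517, -0.003], [0.505, -0.022], [0.441, 0.021]]
light [263.8 213.5] 15.6 157.0 z28 [0.5014 0.0612 0.024 ] z6 [0.503 0.061 0.006] [[0.473, 0.083], [0.544, 0.055], [0.535, 0.032], [0.464, 0.061]]
light [235.3 174.4] 12.3 434.0 z28 [0.5978 0.1306 0.024 ] z6 [0.601  0.1314 0.006 ] 
light [182.9 172.2] 12.3 432.0 z28 [0.6041 0.2597 0.024 ] z6 [0.6073 0.2626 0.006 ] 
bar [275.38634109 214.3007431 ] ((8.410926818847656, 43.063941955566406), 23.428691864013672) [[0.4512, 0.0643], [0.5401, 0.0252], [0.5324, 0.0078], [0.4436, 0.0471]]
```

Request:
arm_command --pt "0 0 0 0.032 -0.05 0 1" --pt "0 0 0 0.032 -0.05 0 1" --pt "0 0 0 0.032 -0.05 0 1" --pt "0 0 0 0.032 -0.05 0 1" --pt "0 0 0 0.032 -0.05 0 1" --pt "0 0 0 0.032 -0.05 0 1" --pt "0 0 0 0.032 -0.05 0 1" --pt "0 0 0 0.032 -0.05 0 1" --pt "0 0 0 0.032 -0.05 0 1" --pt "0 0 0 0.0 -0.05 0 1"

```text
time_s: 1.1
ee_pos: [0.3953, 0.1763, 0.3036]
tool_rot: [0.993, -0.122, 0.0, 0.0]
contact_force: [0.9, -0.9, 0.5]
finger_gap: 0.0855
finger_force: 0.0
```

Request:
arm_command --pt "0 0 -5 0.025 -0.047 0 1" --pt "0 0 -5 0.025 -0.047 0 1" --pt "0 0 0 0.025 -0.046 0 1" --pt "0 0 0 0 0 0 1" --pt "0 0 0 0 0 0 1"

```text
time_s: 1.6
ee_pos: [0.4642, 0.044, 0.3033]
tool_rot: [0.978, -0.209, -0.001, 0.0]
contact_force: [-0.0, -0.1, 0.9]
finger_gap: 0.0853
finger_force: 0.0
```

```bash
python3 - <<'E'
from h import *
im,C=shot("wrist","w1"); s=r.get_state(); print(s["ee_pos"],s["tool_rot"])
print(proj(C,[[.492,.036,.11],[.4512,.0643,.11],[.5324,.0078,.11],[.4646,.1466,.028],[.5978,.1306,.028]]).round(0).tolist())
cv2.imwrite("pics/w1b.png",cv2.resize(im[:,:,::-1],(800,600)))
E
```

```text
[0.46396386 0.04501968 0.303453  ] [ 9.78091047e-01 -2.08176885e-01 -5.11208508e-04  1.62220767e-04]
[[255.0, 152.0], [245.0, 208.0], [267.0, 91.0], [177.0, 201.0], [129.0, 82.0]]
```

View pics/w1b.png

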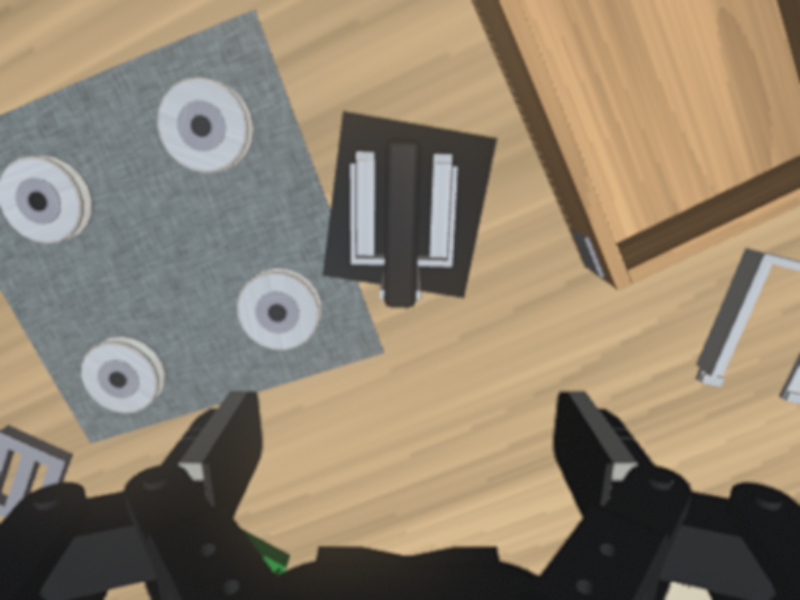

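The wrist view shows the bar from (403,143) to (400,305), the mat around it, and four sheave axle holes at (201,125), (38,200), (277,312) and (118,380). I'll turn these into positions.

```bash
cat > m1.py <<'E'
from h import *
def sheaves(im,C,z=.028):
    "axle holes: dark round blobs surrounded by light low-saturation metal"
    hsv=cv2.cvtColor(im,cv2.COLOR_RGB2HSV); m=((hsv[:,:,2]>140)&(hsv[:,:,1]<60)).astype(np.uint8)
    out=[]
    cs,hi=cv2.findContours(m,cv2.RETR_CCOMP,cv2.CHAIN_APPROX_NONE)
    for c,h in zip(cs,hi[0]):
        if h[3]>=0 or cv2.contourArea(c)<300: continue
        (x,y),rad=cv2.minEnclosingCircle(c); hull=cv2.convexHull(c)
        if cv2.contourArea(hull)/(np.pi*rad*rad)<.7: continue
        f=np.zeros(m.shape,np.uint8); cv2.fillConvexPoly(f,hull,1); d=((hsv[:,:,2]<75)&(f>0)).astype(np.uint8)
        M=cv2.moments(d,True)
        if M['m00']<15: continue
        u=(M['m10']/M['m00'],M['m01']/M['m00']); out.append((np.round(u,1),round(rad,1),ray(C,[u],z)[0][:2].round(4)))
    return out
E
python3 - <<'E'
from m1 import *
import pickle
im=cv2.imread("pics/w1.png")[:,:,::-1].copy(); C=cam("wrist"); pickle.dump(C,open("C1.pkl","wb"))
for o in sheaves(im,C): print(o)
s=.64
bar=ray(C,np.array([(390,143),(417,143),(413,305),(385,305)])*s,.11)[:,:2]; print("bar",bar.round(4).tolist(),bar.mean(0).round(4))
d=(bar[0]+bar[1]-bar[2]-bar[3])/2; print("yaw",np.degrees(np.arctan2(d[1],d[0])),np.hypot(*d))
mat=ray(C,np.array([(344,111),(497,139),(464,298),(323,274)])*s,.001)[:,:2]; print("mat",mat.round(4).tolist(),mat.mean(0).round(4))
pr=ray(C,np.array([(365,152),(443,154)])*s,.007)[:,:2]; print("prong fronts",pr.round(4).tolist(),pr.mean(0))
print("crate near-left rim corner",ray(C,[np.array((622,289))*s],.065))
E
```

```text
(array([ 74.8, 242.5]), 27.6, array([0.4682, 0.286 ]))
(array([177. , 199.8]), 27.7, array([0.4653, 0.1474]))
(array([ 23.5, 128.4]), 31.8, array([0.6053, 0.2617]))
(array([128.1,  80.1]), 32.4, array([0.5997, 0.1321]))
bar [[0.5373, 0.0213], [0.5318, 0.009], [0.4547, 0.0452], [0.461, 0.0593]] [0.4962 0.0337]
yaw -25.830025679366717 0.08517620881075424
mat [[0.5713, 0.0448], [0.5105, -0.0457], [0.4112, 0.02], [0.4726, 0.1108]] [0.4914 0.0325]
prong fronts [[0.5402, 0.0428], [0.5167, -0.0065]] [0.52848345 0.01814064]
crate near-left rim corner [[ 0.39645195 -0.07599014  0.065     ]]
```

Request:
arm_command --pt "0 0 -1.5 0.0286 -0.0095 0 1" --pt "0 0 0 0 0 -0.04 1" --pt "0 0 0 0 0 -0.04 1" --pt "0 0 0 0 0 -0.04 1" --pt "0 0 0 0 0 -0.0315 1" --pt "0 0 0 0 0 0 1" --pt "0 0 0 0 0 0 1"

```text
time_s: 2.35
ee_pos: [0.493, 0.0372, 0.153]
tool_rot: [0.976, -0.219, 0.0, 0.0]
contact_force: [-0.2, 0.4, 0.2]
finger_gap: 0.0852
finger_force: 0.0
```

Request:
arm_command --pt "0 0 0 0 0 0 -1" --pt "0 0 0 0 0 0 -1" --pt "0 0 0 0 0 0 -1" --pt "0 0 0 0 0 0 -1" --pt "0 0 0 0 0 0 -1" --pt "0 0 0 0 0 0 -1" --pt "0 0 0 0 0 0 -1" --pt "0 0 0 0 0 0 -1" --pt "0 0 0 0 0 0 -1" --pt "0 0 0 0 0 0 -1"

```text
time_s: 3.35
ee_pos: [0.493, 0.0357, 0.153]
tool_rot: [0.975, -0.22, 0.0, -0.0]
contact_force: [-1.5, -0.8, 5.5]
finger_gap: 0.0172
finger_force: 62.0
```

Request:
arm_command --pt "0 0 0 0 0 0.03 -1" --pt "0 0 0 0 0 0.04 -1" --pt "0 0 0 0 0 0.03 -1" --pt "0 0 8.48 -0.036 0.037 0 -1" --pt "0 0 8.48 -0.036 0.037 0 -1" --pt "0 0 8.48 -0.036 0.0377 0 -1" --pt "0 0 0 0 0 -0.04 -1" --pt "0 0 0 0 0 0 -1" --pt "0 0 0 0 0 0 -1"

```text
time_s: 4.25
ee_pos: [0.3885, 0.1433, 0.2121]
tool_rot: [1.0, -0.0, -0.001, 0.001]
contact_force: [1.8, 0.4, -1.0]
finger_gap: 0.0165
finger_force: 61.0
```

```bash
python3 - <<'E'
from m1 import *
im,C=shot("wrist","w2"); s=r.get_state(); print(s["ee_pos"],s["tool_rot"],s["contact_force"])
for o in sheaves(im,C): print(o)
cv2.imwrite("pics/w2b.png",cv2.resize(im[:,:,::-1],(800,600)))
E
```

```text
[0.38933946 0.14350353 0.21290458] [ 9.99999779e-01 -5.94711744e-04  2.30538786e-04  1.86674298e-04] [-0.61429442 -0.30538534 -2.26516221]
```

View pics/w2b.png

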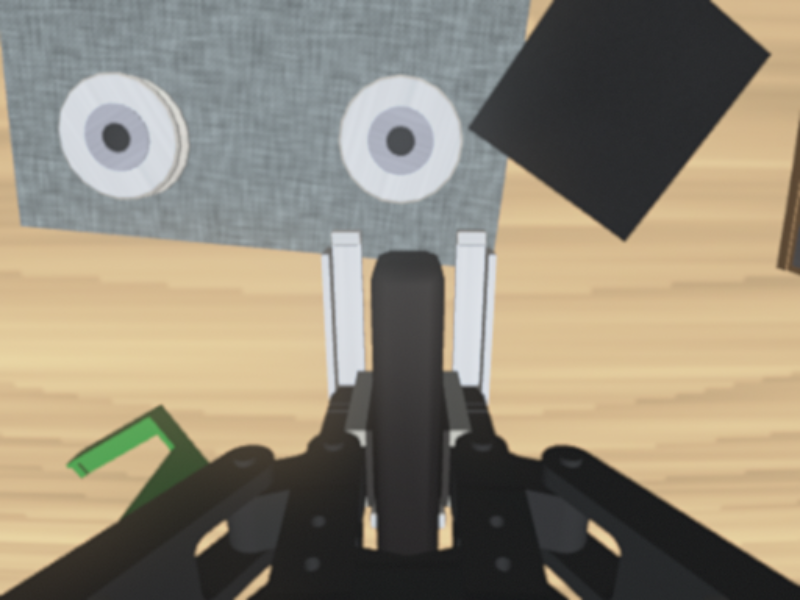

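The held scoop's prong tips are at (345,232) and (471,232), and the nearest sheave's axle is at (400,141).

```bash
sed -i 's/hsv\[:,:,2\]>140/hsv[:,:,2]>165/' m1.py; python3 - <<'E'
from m1 import *
im=cv2.imread("pics/w2.png")[:,:,::-1].copy(); s=r.get_state(); C=cam("wrist",s)
for o in sheaves(im,C): print(o)
z=s["ee_pos"][2]-.153
t=ray(C,np.array([(332,233),(359,233),(457,233),(487,233)])*.64,z+.007); print(t.round(4)); print("mid",t[:,1].mean()-s["ee_pos"][1],"front",t[:,0].mean()-s["ee_pos"][0])
print(ray(C,np.array([(400,141),(116,137)])*.64,.028).round(4))
b=ray(C,np.array([(380,253),(440,253),(372,375),(443,375)])*.64,z+.11); print((b-s["ee_pos"]).round(4))
E
```

```text
(array([73.4, 87.3]), 44.2, array([0.4705, 0.2858]))
[[0.4289 0.1754 0.0669]
 [0.4289 0.1637 0.0669]
 [0.4288 0.1215 0.0669]
 [0.4288 0.1085 0.0669]]
mid -0.0012492882362522828 front 0.03949320618949592
[[0.467  0.1463 0.028 ]
 [0.4702 0.2852 0.028 ]]
[[ 0.0525  0.0057 -0.043 ]
 [ 0.0525 -0.008  -0.043 ]
 [ 0.0218  0.0083 -0.043 ]
 [ 0.0218 -0.0093 -0.043 ]]
```

Request:
arm_command --pt "0 0 0 -0.01 0.004 -0.02 -1" --pt "0 0 0 0 0 -0.02 -1" --pt "0 0 0 0 0 -0.0184 -1" --pt "0 0 0 0 0 0 -1" --pt "0 0 0 0 0 0 -1" --pt "0 0 0 0 0 0 -1"

```text
time_s: 4.9
ee_pos: [0.3793, 0.1476, 0.155]
tool_rot: [1.0, -0.001, 0.001, -0.001]
contact_force: [0.1, -0.4, -2.5]
finger_gap: 0.0171
finger_force: 61.3
```

Request:
arm_command --pt "0 0 0 0.015 0 0 -1" --pt "0 0 0 0.015 0 0 -1" --pt "0 0 0 0.015 0 0 -1" --pt "0 0 0 0.015 0 0 -1" --pt "0 0 0 0.012 0 0 -1" --pt "0 0 0 0.01 0 0 -1" --pt "0 0 0 0.0055 0 0 -1" --pt "0 0 0 0 0 0 -1" --pt "0 0 0 0 0 0 -1" --pt "0 0 0 0 0 0 -1"

```text
time_s: 5.9
ee_pos: [0.4655, 0.1475, 0.154]
tool_rot: [1.0, -0.0, -0.0, 0.0]
contact_force: [-0.0, 0.1, -2.9]
finger_gap: 0.0171
finger_force: 61.3
```

```bash
python3 - <<'E'
from m1 import *
im,C=shot("wrist","w3"); s=r.get_state(); print(s["ee_pos"],s["contact_force"])
cv2.imwrite("pics/w3b.png",cv2.resize(im[:,:,::-1],(800,600)))
E
```

```text
[0.46558265 0.14752807 0.1540025 ] [ 0.51122755 -0.15336876 -1.62668632]
```

View pics/w3b.png

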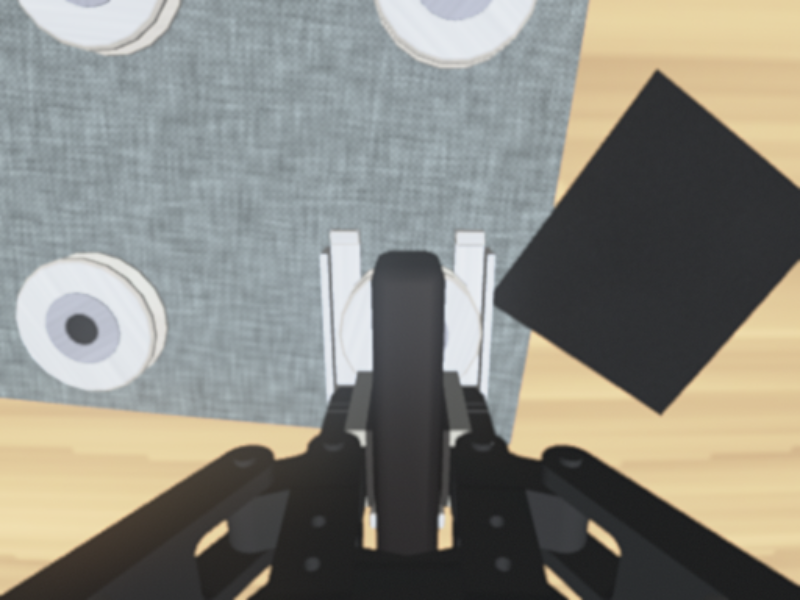

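The sheave now sits between the side walls, with its mid-width at x=411 against 408 for the scoop. I'll nudge forward, lift, and carry it towards the crate.

Request:
arm_command --pt "0 0 0 0.0015 0 0 -1" --pt "0 0 0 0 0 0.003 -1" --pt "0 0 0 0 0 0.006 -1" --pt "0 0 0 0 0 0.01 -1" --pt "0 0 0 0 0 0.02 -1" --pt "0 0 0 0 0 0.025 -1" --pt "0 0 0 0 0 0.025 -1" --pt "0 0 0 0 0 0.025 -1" --pt "0 0 0 0 0 0.02 -1" --pt "0 0 0 0 0 0.01 -1"

```text
time_s: 6.95
ee_pos: [0.4679, 0.1478, 0.3007]
tool_rot: [1.0, -0.0, 0.002, -0.001]
contact_force: [0.5, -0.4, -3.0]
finger_gap: 0.0173
finger_force: 61.3
```

Request:
arm_command --pt "0 0 0 0 -0.01 0 -1" --pt "0 0 0 0 -0.02 0 -1" --pt "0 0 0 0 -0.03 0 -1" --pt "0 0 0 0 -0.04 0 -1" --pt "0 0 0 0 -0.04 0 -1" --pt "0 0 0 0 -0.04 0 -1" --pt "0 0 0 0 -0.04 0 -1" --pt "0 0 0 0 -0.03 0 -1" --pt "0 0 0 0 -0.02 0 -1" --pt "0 0 0 0 -0.01 0 -1"

```text
time_s: 7.95
ee_pos: [0.4663, -0.1343, 0.2965]
tool_rot: [1.0, -0.002, -0.002, -0.0]
contact_force: [-0.1, 0.4, -3.2]
finger_gap: 0.0171
finger_force: 61.1
```

Request:
arm_command --pt "0 0 0 0 0 0 -1" --pt "0 0 0 0 0 0 -1" --pt "0 0 0 0 0 0 -1"

```text
time_s: 8.25
ee_pos: [0.4675, -0.1316, 0.2978]
tool_rot: [1.0, 0.0, -0.0, -0.0]
contact_force: [0.3, -0.5, -3.0]
finger_gap: 0.0168
finger_force: 61.1
```

```bash
python3 - <<'E'
from m1 import *
import pickle
im,C=shot("wrist","w4"); s=r.get_state(); print(s["ee_pos"],s["contact_force"]); pickle.dump(C,open("C4.pkl","wb"))
cv2.imwrite("pics/w4b.png",cv2.resize(im[:,:,::-1],(800,600)))
E
```

```text
[ 0.4675965  -0.13154794  0.2979093 ] [ 0.48993229  0.22048347 -2.34872706]
```

View pics/w4b.png

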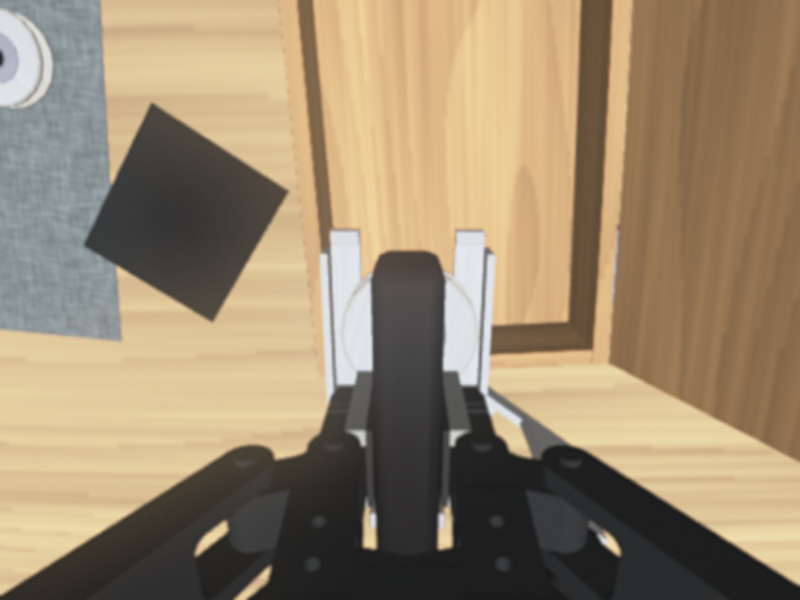

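The sheave is riding in the scoop. The crate's rim shows its left edges at (283,0) to (310,240) outside and (298,0) to (322,220) inside, its right edges at (612,0) to (593,350) inside and (632,0) to (610,362) outside, and its near edge at v of about 350 to 364.

```bash
python3 - <<'E'
from m1 import *
import pickle
C=pickle.load(open("C4.pkl","rb"))
for n,p in dict(Lout=[(283,5),(310,240)],Lin=[(299,5),(323,220)],Rin=[(612,5),(594,345)],Rout=[(632,5),(610,362)],Nin=[(495,353),(592,348)],Nout=[(495,368),(608,362)]).items():
    P=ray(C,np.array(p)*.64,.065)[:,:2]; d=P[0]-P[1]; print(n,P.round(4).tolist(),np.degrees(np.arctan2(d[1],d[0])).round(1))
P=ray(C,np.array([(152,103),(288,191),(212,321),(84,244)])*.64,.001)[:,:2]; print("mat",P.mean(0).round(4),P.round(4).tolist())
E
```

```text
Lout [[0.6162, -0.0651], [0.4877, -0.0731]] 3.6
Lin [[0.6161, -0.0737], [0.4998, -0.0816]] 3.9
Rin [[0.6169, -0.2429], [0.419, -0.2536]] 3.1
Rout [[0.6171, -0.2539], [0.4069, -0.2656]] 3.2
Nin [[0.4135, -0.1892], [0.4169, -0.2525]] 93.1
Nout [[0.4028, -0.1898], [0.4069, -0.2643]] 93.1
mat [0.4923 0.0315] [[0.5718, 0.0437], [0.5113, -0.0468], [0.4126, 0.0193], [0.4735, 0.1097]]
```

Request:
arm_command --pt "0 0 1.1 0.01 0.002 0 -1" --pt "0 0 1.1 0.02 0.002 0 -1" --pt "0 0 1.1 0.027 0.003 0 -1" --pt "0 0 0 0.03 0.003 0 -1" --pt "0 0 0 0.03 0.003 0 -1" --pt "0 0 0 0.03 0.003 0 -1" --pt "0 0 0 0.025 0.002 0 -1" --pt "0 0 0 0.018 0.002 0 -1" --pt "0 0 0 0.01 0.0003 0 -1" --pt "0 0 0 0.0053 0 0 -1"

```text
time_s: 9.3
ee_pos: [0.6738, -0.1114, 0.2971]
tool_rot: [1.0, 0.029, -0.001, -0.0]
contact_force: [0.2, -0.5, -3.4]
finger_gap: 0.0173
finger_force: 61.2
```

Request:
arm_command --pt "0 0 0 0 0 0 -1" --pt "0 0 0 0 0 0 -1" --pt "0 0 0 0 0 -0.02 -1" --pt "0 0 0 0 0 -0.02 -1" --pt "0 0 0 0 0 0 -1" --pt "0 0 0 0 0 0 -1"

```text
time_s: 9.9
ee_pos: [0.6726, -0.1124, 0.2587]
tool_rot: [1.0, 0.029, 0.0, 0.0]
contact_force: [0.2, -0.3, -2.6]
finger_gap: 0.0173
finger_force: 61.2
```

Request:
arm_command --pt "0 0 0 0 0.001 -0.02 -1" --pt "0 0 0 0 0 -0.025 -1" --pt "0 0 0 0 0 -0.02 -1" --pt "0 0 0 0 0 -0.012 -1" --pt "0 0 0 0 0 -0.008 -1" --pt "0 0 0 0 0 -0.006 -1" --pt "0 0 0 0 0 -0.0045 -1" --pt "0 0 0 0 0 0 -1" --pt "0 0 0 0 0 0 -1"

```text
time_s: 10.8
ee_pos: [0.6734, -0.1112, 0.1634]
tool_rot: [1.0, 0.029, 0.001, 0.0]
contact_force: [0.5, -0.3, -2.0]
finger_gap: 0.0168
finger_force: 61.3
```

Request:
arm_command --pt "0 0 0 -0.005 -0.0003 0 -1" --pt "0 0 0 -0.01 -0.0006 0 -1" --pt "0 0 0 -0.015 -0.0009 0 -1" --pt "0 0 0 -0.015 -0.0009 0 -1" --pt "0 0 0 -0.015 -0.0009 0 -1" --pt "0 0 0 -0.015 -0.0009 0 -1" --pt "0 0 0 -0.01 -0.0006 0 -1" --pt "0 0 0 0 0 0 -1"

```text
time_s: 11.6
ee_pos: [0.5864, -0.1163, 0.163]
tool_rot: [1.0, 0.028, -0.0, -0.0]
contact_force: [-0.1, 0.4, -1.5]
finger_gap: 0.0173
finger_force: 61.3
```

Request:
arm_command --pt "0 0 0 0 0 0.02 -1" --pt "0 0 0 0 0 0.04 -1" --pt "0 0 0 0 0 0.04 -1" --pt "0 0 -3.3 0 0.03 0.03 -1" --pt "0 0 0 -0.035 0.05 0 -1" --pt "0 0 0 -0.035 0.05 0 -1" --pt "0 0 0 -0.035 0.05 0 -1" --pt "0 0 0 -0.035 0.05 0 -1" --pt "0 0 0 -0.034 0.05 0 -1" --pt "0 0 0 -0.03 0.05 0 -1"

```text
time_s: 12.6
ee_pos: [0.4182, 0.1633, 0.2932]
tool_rot: [1.0, -0.0, 0.001, -0.001]
contact_force: [1.2, 1.3, -2.0]
finger_gap: 0.0169
finger_force: 61.3
```

Request:
arm_command --pt "0 0 0 0 0.04 0 -1" --pt "0 0 0 0 0.03 0 -1" --pt "0 0 0 0 0 -0.04 -1" --pt "0 0 0 0 0 -0.04 -1" --pt "0 0 0 0 0 0 -1" --pt "0 0 0 0 0 0 -1" --pt "0 0 0 0 0 0 -1"

```text
time_s: 13.3
ee_pos: [0.4207, 0.2328, 0.2148]
tool_rot: [1.0, -0.0, 0.002, -0.001]
contact_force: [-0.8, 0.5, -2.0]
finger_gap: 0.0171
finger_force: 61.2
```

```bash
cat >> m1.py <<'E'
def look(n):
    im,C=shot("wrist","w"+n); t,D=shot("top","t"+n); s=r.get_state(); print(s["ee_pos"].round(4),s["tool_rot"].round(4))
    for o in sheaves(im,C): print("wrist",o)
    for o in sheaves_top(t,D): print("top",o)
def sheaves_top(im,C):
    hsv=cv2.cvtColor(im,cv2.COLOR_RGB2HSV); m=cv2.morphologyEx(((hsv[:,:,2]>100)&(hsv[:,:,1]<60)).astype(np.uint8),cv2.MORPH_CLOSE,np.ones((3,3))); out=[]
    for c in cv2.findContours(m,cv2.RETR_EXTERNAL,cv2.CHAIN_APPROX_NONE)[0]:
        (x,y),rad=cv2.minEnclosingCircle(c)
        if 11<rad<14.5 and cv2.contourArea(c)>.7*np.pi*rad**2:
            M=cv2.moments(c); u=(M['m10']/M['m00'],M['m01']/M['m00']); z=.036 if u[0]>300 else .028
            out.append((np.round(u,1),round(rad,1),ray(C,[u],z-.002)[0][:2].round(4)))
    return out
E
python3 - <<'E'
from m1 import *
look("5")
E
```

```text
[0.4203 0.2325 0.2147] [ 1.0e+00 -3.0e-04  1.7e-03 -1.6e-03]
top (array([182.8, 172.1]), 12.5, array([0.604 , 0.2595]))
top (array([333.6, 145.2]), 12.2, array([ 0.6679, -0.1112]))
```

Request:
arm_command --pt "0 0 0 -0.02 0.027 0 -1" --pt "0 0 0 -0.018 0.027 0 -1" --pt "0 0 0 0 0 0 -1" --pt "0 0 0 0 0 0 -1" --pt "0 0 0 0 0 0 -1"

```text
time_s: 13.9
ee_pos: [0.3817, 0.2856, 0.2132]
tool_rot: [1.0, -0.0, 0.0, -0.0]
contact_force: [0.1, -0.4, -1.6]
finger_gap: 0.0171
finger_force: 61.3
```

```bash
python3 - <<'E'
from m1 import *
look("6")
E
```

```text
[0.3818 0.2853 0.2129] [ 1.e+00 -8.e-04  2.e-04 -2.e-04]
wrist (array([262.9,  77.2]), 41.0, array([0.4688, 0.2835]))
top (array([171.9, 227.7]), 12.6, array([0.4673, 0.2839]))
top (array([182.8, 172.1]), 12.5, array([0.6039, 0.2595]))
top (array([231.8, 160. ]), 13.5, array([0.6334, 0.1389]))
top (array([333.5, 145.2]), 12.2, array([ 0.6679, -0.1112]))
```

Request:
arm_command --pt "0 0 0 0 0 -0.02 -1" --pt "0 0 0 0 0 -0.02 -1" --pt "0 0 0 0 -0.0005 -0.0184 -1" --pt "0 0 0 0 0 0 -1" --pt "0 0 0 0 0 0 -1" --pt "0 0 0 0 0 0 -1"

```text
time_s: 14.6
ee_pos: [0.3816, 0.2851, 0.1544]
tool_rot: [1.0, -0.001, 0.0, -0.0]
contact_force: [-1.1, -0.1, -1.9]
finger_gap: 0.0171
finger_force: 62.7
```

Request:
arm_command --pt "0 0 0 0.015 0 0 -1" --pt "0 0 0 0.015 0 0 -1" --pt "0 0 0 0.015 0 0 -1" --pt "0 0 0 0.015 0 0 -1" --pt "0 0 0 0.012 0 0 -1" --pt "0 0 0 0.01 0 0 -1" --pt "0 0 0 0.006 0 0 -1" --pt "0 0 0 0 0 0 -1" --pt "0 0 0 0 0 0 -1" --pt "0 0 0 0 0 0 -1"

```text
time_s: 15.6
ee_pos: [0.4689, 0.2853, 0.1541]
tool_rot: [1.0, -0.0, -0.0, 0.0]
contact_force: [0.5, -0.7, -1.5]
finger_gap: 0.0173
finger_force: 62.8
```

```bash
cat >> m1.py <<'E'
def seat(n):
    "sheave's visible left/right extremes beside the bar, relative to the TCP (y), and front of the sheave"
    im,C=shot("wrist","w"+n); s=r.get_state(); print(s["ee_pos"].round(4),s["contact_force"].round(1))
    cv2.imwrite("pics/seat%s.png"%n,cv2.resize(im[140:260,190:330,::-1],(560,480)))
E
python3 - <<'E'
from m1 import *
seat("7")
E
```

```text
[0.4689 0.2854 0.1542] [ 0.1  0.3 -1.7]
```

View pics/seat7.png

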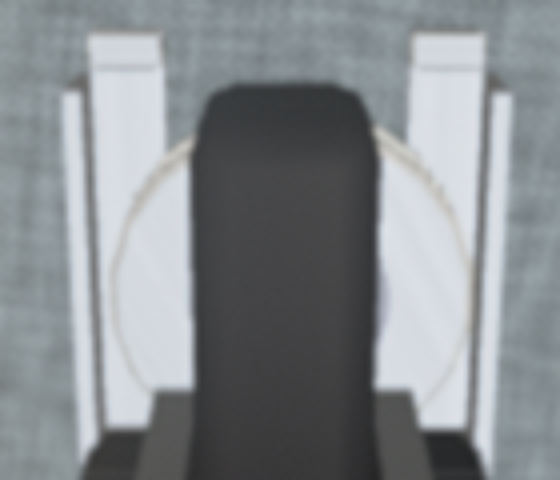

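Request:
arm_command --pt "0 0 0 0 0 0.003 -1" --pt "0 0 0 0 0 0.006 -1" --pt "0 0 0 0 0 0.01 -1" --pt "0 0 0 0 0 0.02 -1" --pt "0 0 0 0 0 0.025 -1" --pt "0 0 0 0 0 0.025 -1" --pt "0 0 0 0 0 0.025 -1" --pt "0 0 0 0 0 0.019 -1" --pt "0 0 0 0 0 0.01 -1"

```text
time_s: 16.55
ee_pos: [0.4696, 0.2856, 0.2999]
tool_rot: [1.0, -0.0, 0.002, -0.001]
contact_force: [-0.9, 0.7, -2.5]
finger_gap: 0.0173
finger_force: 62.8
```

Request:
arm_command --pt "0 0 0 0.004 -0.01 0 -1" --pt "0 0 0 0.008 -0.02 0 -1" --pt "0 0 0 0.018 -0.03 0 -1" --pt "0 0 0 0.016 -0.04 0 -1" --pt "0 0 0 0.016 -0.04 0 -1" --pt "0 0 0 0.016 -0.04 0 -1" --pt "0 0 0 0.016 -0.04 0 -1" --pt "0 0 0 0.016 -0.04 0 -1" --pt "0 0 0 0.016 -0.04 0 -1" --pt "0 0 0 0.016 -0.04 0 -1"

```text
time_s: 17.55
ee_pos: [0.6109, -0.057, 0.2954]
tool_rot: [1.0, -0.001, -0.002, 0.0]
contact_force: [1.1, -0.5, -2.1]
finger_gap: 0.0171
finger_force: 62.7
```

Request:
arm_command --pt "0 0 1.1 0.016 -0.04 0 -1" --pt "0 0 1.1 0.016 -0.04 0 -1" --pt "0 0 1.1 0.014 -0.03 0 -1" --pt "0 0 0 0.012 -0.02 0 -1" --pt "0 0 0 0.0087 -0.01 0 -1" --pt "0 0 0 0 0 0 -1" --pt "0 0 0 0 0 0 -1" --pt "0 0 0 0 0 0 -1"

```text
time_s: 18.35
ee_pos: [0.6774, -0.1942, 0.2964]
tool_rot: [1.0, 0.029, -0.001, -0.0]
contact_force: [-0.4, 0.8, -3.3]
finger_gap: 0.0172
finger_force: 62.7
```

Request:
arm_command --pt "0 0 0 0 0 -0.015 -1" --pt "0 0 0 0 0 -0.025 -1" --pt "0 0 0 0 0 -0.025 -1" --pt "0 0 0 0 0 -0.025 -1" --pt "0 0 0 0 0 -0.018 -1" --pt "0 0 0 0 0 -0.01 -1" --pt "0 0 0 0 0 -0.008 -1" --pt "0 0 0 0 0 -0.007 -1" --pt "0 0 0 0 0 0 -1" --pt "0 0 0 0 0 0 -1"

```text
time_s: 19.35
ee_pos: [0.6785, -0.1947, 0.1652]
tool_rot: [1.0, 0.029, 0.001, 0.0]
contact_force: [-0.0, -0.0, -0.9]
finger_gap: 0.0168
finger_force: 62.6
```

Request:
arm_command --pt "0 0 0 0 0 -0.002 -1" --pt "0 0 0 0 0 0 -1" --pt "0 0 0 -0.005 -0.0003 0 -1" --pt "0 0 0 -0.01 -0.0006 0 -1" --pt "0 0 0 -0.015 -0.0009 0 -1" --pt "0 0 0 -0.015 -0.0009 0 -1" --pt "0 0 0 -0.015 -0.0009 0 -1" --pt "0 0 0 -0.015 -0.0009 0 -1" --pt "0 0 0 -0.01 -0.0006 0 -1" --pt "0 0 0 0 0 0 -1"

```text
time_s: 20.35
ee_pos: [0.5915, -0.1999, 0.1625]
tool_rot: [1.0, 0.028, -0.0, -0.0]
contact_force: [0.1, -0.2, -2.3]
finger_gap: 0.0173
finger_force: 62.7
```

Request:
arm_command --pt "0 0 0 0 0 0.02 -1" --pt "0 0 0 0 0 0.04 -1" --pt "0 0 0 0 0 0.04 -1" --pt "0 0 -3.3 0 0.02 0.03 -1" --pt "0 0 0 -0.01 0.047 0 -1" --pt "0 0 0 -0.01 0.047 0 -1" --pt "0 0 0 -0.01 0.047 0 -1" --pt "0 0 0 -0.01 0.047 0 -1" --pt "0 0 0 -0.01 0.047 0 -1" --pt "0 0 0 -0.01 0.047 0 -1"

```text
time_s: 21.35
ee_pos: [0.5328, 0.1043, 0.2926]
tool_rot: [1.0, -0.0, 0.001, -0.0]
contact_force: [0.1, 0.4, -1.9]
finger_gap: 0.017
finger_force: 62.8
```

Request:
arm_command --pt "0 0 0 -0.01 0.047 0 -1" --pt "0 0 0 -0.003 0.045 0 -1" --pt "0 0 0 0 0.04 -0.02 -1" --pt "0 0 0 0 0.03 -0.03 -1" --pt "0 0 0 0 0 -0.03 -1" --pt "0 0 0 0 0 0 -1" --pt "0 0 0 0 0 0 -1" --pt "0 0 0 0 0 0 -1"

```text
time_s: 22.15
ee_pos: [0.5212, 0.2644, 0.2143]
tool_rot: [1.0, -0.0, 0.002, -0.001]
contact_force: [-0.3, -0.1, -1.3]
finger_gap: 0.017
finger_force: 62.7
```

```bash
python3 - <<'E'
from m1 import *
look("8")
E
```

```text
[0.521  0.2642 0.2143] [ 1.0e+00 -6.0e-04  1.6e-03 -1.2e-03]
wrist (array([431.6,  41.2]), 46.5, array([0.6352, 0.1376]))
top (array([183.2, 171.9]), 12.3, array([0.6044, 0.2587]))
top (array([231.9, 160. ]), 13.6, array([0.6334, 0.1388]))
top (array([333.5, 145.2]), 12.3, array([ 0.668 , -0.1111]))
top (array([366.4, 142.8]), 12.2, array([ 0.6743, -0.1933]))
```

```bash
cat >> m1.py <<'E'
def hole(n,P):
    "axle hole near an expected point, in wrist picture n"
    im=cv2.imread("pics/w%s.png"%n); C=cam("wrist"); u=proj(C,[[*P,.028]])[0]; x,y=u.astype(int); a=im[max(y-16,0):y+16,x-16:x+16].max(2)
    M=cv2.moments((a<105).astype(np.uint8),True); q=(x-16+M['m10']/M['m00'],max(y-16,0)+M['m01']/M['m00']); print(a.min(),M['m00'],q,ray(C,[q],.028)[0].round(4))
E
python3 - <<'E'
from m1 import *
hole("8",(.606,.2588)); hole("6",(.469,.2835))
E
```

```text
78 232.0 (np.float64(267.25431034482756), np.float64(81.84482758620689)) [0.6053 0.2589 0.028 ]
46 813.0 (np.float64(239.83148831488316), np.float64(246.85854858548586)) [0.4678 0.2824 0.028 ]
```

Request:
arm_command --pt "0 0 0 0 -0.0042 -0.02 -1" --pt "0 0 0 0 0 -0.02 -1" --pt "0 0 0 0 0 -0.0195 -1" --pt "0 0 0 0 0 0 -1" --pt "0 0 0 0 0 0 -1" --pt "0 0 0 0 0 0 -1"

```text
time_s: 22.85
ee_pos: [0.5204, 0.2602, 0.1539]
tool_rot: [1.0, -0.0, 0.001, -0.001]
contact_force: [-0.1, 0.6, -1.1]
finger_gap: 0.0172
finger_force: 64.0
```

Request:
arm_command --pt "0 0 0 0.015 0 0 -1" --pt "0 0 0 0.015 0 0 -1" --pt "0 0 0 0.015 0 0 -1" --pt "0 0 0 0.014 0 0 -1" --pt "0 0 0 0.012 0 0 -1" --pt "0 0 0 0.009 0 0 -1" --pt "0 0 0 0.005 0 0 -1" --pt "0 0 0 0 0 0 -1" --pt "0 0 0 0 0 0 -1" --pt "0 0 0 0 0 0 -1"

```text
time_s: 23.85
ee_pos: [0.6045, 0.2601, 0.1526]
tool_rot: [1.0, -0.0, -0.0, 0.0]
contact_force: [-0.0, -0.5, -2.6]
finger_gap: 0.0168
finger_force: 64.1
```

```bash
python3 - <<'E'
from m1 import *
seat("9")
E
```

```text
[0.6046 0.2601 0.1527] [ 0.6  0.3 -2. ]
```

View pics/seat9.png

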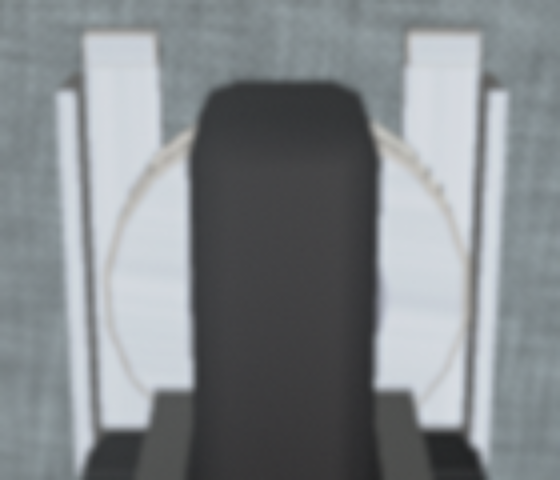

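The sheave is seated as before, centred between the walls.

Request:
arm_command --pt "0 0 0 0 0 0.003 -1" --pt "0 0 0 0 0 0.006 -1" --pt "0 0 0 0 0 0.01 -1" --pt "0 0 0 0 0 0.02 -1" --pt "0 0 0 0 0 0.025 -1" --pt "0 0 0 0 0 0.025 -1" --pt "0 0 0 0 0 0.025 -1" --pt "0 0 0 0 0 0.02 -1" --pt "0 0 0 0 0 0.01 -1"

```text
time_s: 24.8
ee_pos: [0.6055, 0.2603, 0.3]
tool_rot: [1.0, -0.0, 0.002, -0.001]
contact_force: [0.2, -0.1, -2.3]
finger_gap: 0.0172
finger_force: 64.0
```

Request:
arm_command --pt "0 0 0 0 -0.01 0 -1" --pt "0 0 0 0 -0.02 0 -1" --pt "0 0 0 -0.0007 -0.03 0 -1" --pt "0 0 0 -0.002 -0.04 0 -1" --pt "0 0 0 -0.002 -0.04 0 -1" --pt "0 0 0 -0.002 -0.04 0 -1" --pt "0 0 0 -0.002 -0.04 0 -1" --pt "0 0 0 -0.002 -0.04 0 -1" --pt "0 0 0 -0.002 -0.04 0 -1" --pt "0 0 0 -0.002 -0.04 0 -1"

```text
time_s: 25.8
ee_pos: [0.5885, -0.0829, 0.295]
tool_rot: [1.0, -0.001, -0.002, 0.0]
contact_force: [0.2, 0.1, -3.2]
finger_gap: 0.0171
finger_force: 63.9
```

Request:
arm_command --pt "0 0 1.1 0 -0.04 0 -1" --pt "0 0 1.1 0 -0.035 0 -1" --pt "0 0 1.1 0 -0.025 0 -1" --pt "0 0 0 0 -0.015 0 -1" --pt "0 0 0 0 -0.005 0 -1" --pt "0 0 0 0 0 0 -1" --pt "0 0 0 0 0 0 -1" --pt "0 0 0 0 0 0 -1"

```text
time_s: 26.6
ee_pos: [0.5905, -0.1988, 0.2966]
tool_rot: [1.0, 0.029, -0.0, -0.0]
contact_force: [-0.2, -0.4, -2.7]
finger_gap: 0.0168
finger_force: 63.9
```

Request:
arm_command --pt "0 0 0 0 -0.001 -0.015 -1" --pt "0 0 0 0 0 -0.025 -1" --pt "0 0 0 0 0 -0.025 -1" --pt "0 0 0 0 0 -0.025 -1" --pt "0 0 0 0 0 -0.018 -1" --pt "0 0 0 0 0 -0.01 -1" --pt "0 0 0 0 0 -0.008 -1" --pt "0 0 0 0 0 -0.008 -1" --pt "0 0 0 0 0 0 -1" --pt "0 0 0 0 0 0 -1"

```text
time_s: 27.6
ee_pos: [0.5909, -0.201, 0.1634]
tool_rot: [1.0, 0.029, 0.001, 0.0]
contact_force: [-0.4, 0.6, -1.2]
finger_gap: 0.0171
finger_force: 63.9
```

Request:
arm_command --pt "0 0 0 0 0 0 -1" --pt "0 0 0 0 0 0 -1"

```text
time_s: 27.8
ee_pos: [0.5907, -0.201, 0.1635]
tool_rot: [1.0, 0.029, 0.001, 0.0]
contact_force: [-0.6, 0.4, -2.1]
finger_gap: 0.0172
finger_force: 63.9
```

Request:
arm_command --pt "0 0 0 -0.005 -0.0003 0 -1" --pt "0 0 0 -0.01 -0.0006 0 -1" --pt "0 0 0 -0.015 -0.0009 0 -1" --pt "0 0 0 -0.015 -0.0009 0 -1" --pt "0 0 0 -0.015 -0.0009 0 -1" --pt "0 0 0 -0.015 -0.0009 0 -1" --pt "0 0 0 -0.01 -0.0006 0 -1" --pt "0 0 0 0 0 0 -1"

```text
time_s: 28.6
ee_pos: [0.5036, -0.2061, 0.1628]
tool_rot: [1.0, 0.028, -0.0, -0.0]
contact_force: [0.3, -0.4, -2.2]
finger_gap: 0.017
finger_force: 64.0
```

Request:
arm_command --pt "0 0 0 0 0 0.02 -1" --pt "0 0 0 0 0 0.04 -1" --pt "0 0 0 0 0 0.04 -1" --pt "0 0 -3.3 0 0.02 0.03 -1" --pt "0 0 0 0.006 0.047 0 -1" --pt "0 0 0 0.006 0.047 0 -1" --pt "0 0 0 0.006 0.047 0 -1" --pt "0 0 0 0.006 0.047 0 -1" --pt "0 0 0 0.006 0.047 0 -1" --pt "0 0 0 0.006 0.04 0 -1"

```text
time_s: 29.6
ee_pos: [0.5417, 0.0916, 0.293]
tool_rot: [1.0, 0.0, 0.001, -0.0]
contact_force: [0.0, -0.6, -0.9]
finger_gap: 0.0173
finger_force: 64.0
```

Request:
arm_command --pt "0 0 0 0.006 0.03 0 -1" --pt "0 0 0 0.003 0.02 -0.02 -1" --pt "0 0 0 0 0 -0.03 -1" --pt "0 0 0 0 0 -0.03 -1" --pt "0 0 0 0 0 0 -1" --pt "0 0 0 0 0 0 -1" --pt "0 0 0 0 0 0 -1"

```text
time_s: 30.3
ee_pos: [0.5516, 0.1393, 0.2146]
tool_rot: [1.0, -0.0, 0.002, -0.001]
contact_force: [-0.3, -0.6, -1.6]
finger_gap: 0.0171
finger_force: 64.0
```

```bash
python3 - <<'E'
from m1 import *
look("10"); hole("10",(.6352,.1376))
E
```

```text
[0.5513 0.1392 0.2146] [ 1.0e+00 -3.0e-04  1.8e-03 -8.0e-04]
top (array([370. , 176.6]), 12.3, array([ 0.5895, -0.199 ]))
top (array([333.5, 145.2]), 12.2, array([ 0.6679, -0.1111]))
top (array([366.4, 142.8]), 12.1, array([ 0.6743, -0.1932]))
97 198.0 (np.float64(261.4343434343434), np.float64(83.27272727272728)) [0.6346 0.1383 0.028 ]
```

Request:
arm_command --pt "0 0 0 0 0 -0.02 -1" --pt "0 0 0 0 0 -0.02 -1" --pt "0 0 0 0 0 -0.0195 -1" --pt "0 0 0 0 0 0 -1" --pt "0 0 0 0 0 0 -1" --pt "0 0 0 0 0 0 -1"

```text
time_s: 31.0
ee_pos: [0.5507, 0.139, 0.1544]
tool_rot: [1.0, -0.0, 0.001, -0.0]
contact_force: [0.7, -0.5, -3.0]
finger_gap: 0.0172
finger_force: 64.3
```

Request:
arm_command --pt "0 0 0 0.015 0 0 -1" --pt "0 0 0 0.015 0 0 -1" --pt "0 0 0 0.015 0 0 -1" --pt "0 0 0 0.014 0 0 -1" --pt "0 0 0 0.012 0 0 -1" --pt "0 0 0 0.009 0 0 -1" --pt "0 0 0 0.005 0 0 -1" --pt "0 0 0 0 0 0 -1" --pt "0 0 0 0 0 0 -1" --pt "0 0 0 0 0 0 -1"

```text
time_s: 32.0
ee_pos: [0.6348, 0.1389, 0.1532]
tool_rot: [1.0, -0.0, -0.0, 0.0]
contact_force: [-0.0, -0.3, -1.8]
finger_gap: 0.0169
finger_force: 64.3
```

```bash
python3 - <<'E'
from m1 import *
seat("11")
E
```

```text
[0.6349 0.139  0.1532] [ 0.4 -0.3 -1.9]
```

View pics/seat11.png

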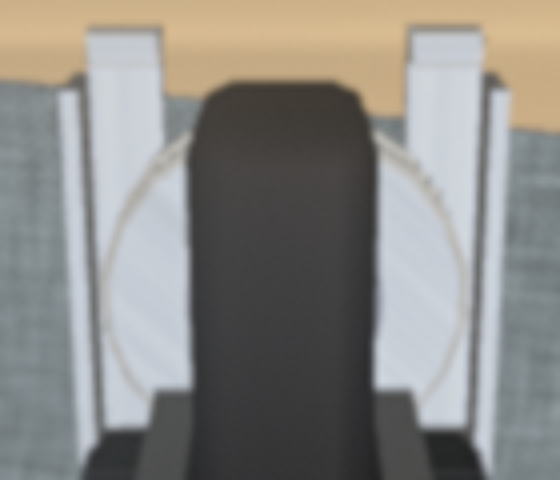

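Seated and centred. This last sheave goes to the near-left spot.

Request:
arm_command --pt "0 0 0 0 0 0.003 -1" --pt "0 0 0 0 0 0.006 -1" --pt "0 0 0 0 0 0.01 -1" --pt "0 0 0 0 0 0.02 -1" --pt "0 0 0 0 0 0.025 -1" --pt "0 0 0 0 0 0.025 -1" --pt "0 0 0 0 0 0.025 -1" --pt "0 0 0 0 0 0.02 -1" --pt "0 0 0 0 0 0.01 -1"

```text
time_s: 32.95
ee_pos: [0.6358, 0.1391, 0.3003]
tool_rot: [1.0, -0.0, 0.002, -0.001]
contact_force: [-0.2, -0.2, -2.9]
finger_gap: 0.0171
finger_force: 64.2
```

Request:
arm_command --pt "0 0 0 -0.003 -0.01 0 -1" --pt "0 0 0 -0.005 -0.02 0 -1" --pt "0 0 0 -0.006 -0.03 0 -1" --pt "0 0 0 -0.006 -0.04 0 -1" --pt "0 0 0 -0.006 -0.04 0 -1" --pt "0 0 0 -0.006 -0.04 0 -1" --pt "0 0 1.1 -0.006 -0.03 0 -1" --pt "0 0 1.1 -0.006 -0.025 0 -1" --pt "0 0 1.1 -0.004 -0.015 0 -1" --pt "0 0 0 -0.0018 -0.0052 0 -1"

```text
time_s: 33.95
ee_pos: [0.5834, -0.119, 0.2956]
tool_rot: [1.0, 0.027, -0.002, -0.0]
contact_force: [1.0, -0.3, -3.9]
finger_gap: 0.0172
finger_force: 64.1
```

Request:
arm_command --pt "0 0 0 0 0 0 -1" --pt "0 0 0 0 0 0 -1" --pt "0 0 0 0 0 0 -1"

```text
time_s: 34.25
ee_pos: [0.5856, -0.1156, 0.2968]
tool_rot: [1.0, 0.029, -0.0, -0.0]
contact_force: [1.1, 0.5, -4.4]
finger_gap: 0.0172
finger_force: 64.1
```

Request:
arm_command --pt "0 0 0 -0.001 -0.001 -0.015 -1" --pt "0 0 0 0 0 -0.025 -1" --pt "0 0 0 0 0 -0.025 -1" --pt "0 0 0 0 0 -0.025 -1" --pt "0 0 0 0 0 -0.018 -1" --pt "0 0 0 0 0 -0.01 -1" --pt "0 0 0 0 0 -0.008 -1" --pt "0 0 0 0 0 -0.008 -1" --pt "0 0 0 0 0 0 -1" --pt "0 0 0 0 0 0 -1"

```text
time_s: 35.25
ee_pos: [0.5851, -0.1172, 0.1639]
tool_rot: [1.0, 0.029, 0.001, 0.0]
contact_force: [0.0, -0.5, -0.9]
finger_gap: 0.0173
finger_force: 64.1
```

Request:
arm_command --pt "0 0 0 0 0 0 -1" --pt "0 0 0 0 0 0 -1"

```text
time_s: 35.45
ee_pos: [0.5849, -0.1173, 0.1639]
tool_rot: [1.0, 0.029, 0.001, 0.0]
contact_force: [-1.1, -0.6, -2.5]
finger_gap: 0.017
finger_force: 64.1
```

Request:
arm_command --pt "0 0 0 -0.005 -0.0003 0 -1" --pt "0 0 0 -0.01 -0.0006 0 -1" --pt "0 0 0 -0.015 -0.0009 0 -1" --pt "0 0 0 -0.015 -0.0009 0 -1" --pt "0 0 0 -0.015 -0.0009 0 -1" --pt "0 0 0 -0.015 -0.0009 0 -1" --pt "0 0 0 -0.01 -0.0006 0 -1" --pt "0 0 0 0 0 0 -1"

```text
time_s: 36.25
ee_pos: [0.4978, -0.1225, 0.1633]
tool_rot: [1.0, 0.028, -0.0, -0.0]
contact_force: [-0.1, -0.4, -2.3]
finger_gap: 0.017
finger_force: 64.2
```

Request:
arm_command --pt "0 0 0 0 0 0.02 -1" --pt "0 0 0 0 0 0.04 -1" --pt "0 0 0 0 0 0.04 -1" --pt "0 0 0 0 0.02 0.03 -1" --pt "0 0 0 0 0.04 0 -1" --pt "0 0 0 0 0.04 0 -1" --pt "0 0 0 0 0.04 0 -1" --pt "0 0 0 0 0.04 0 -1" --pt "0 0 0 0 0 0 -1" --pt "0 0 0 0 0 0 -1"

```text
time_s: 37.25
ee_pos: [0.4998, 0.0587, 0.2931]
tool_rot: [1.0, 0.03, 0.0, 0.0]
contact_force: [-0.5, -0.7, -3.0]
finger_gap: 0.017
finger_force: 64.3
```

```bash
python3 - <<'E'
from m1 import *
look("12"); b,D=shot("scene","s12")
t=cv2.imread("pics/t12.png")[90:270,220:480]; b=b[:,:,::-1][140:340,20:260]
cv2.imwrite("pics/v12.png",np.vstack([cv2.resize(t,(433,300)),cv2.resize(b,(433,300))]))
E
```

```text
[0.4996 0.0573 0.293 ] [ 9.996e-01  2.830e-02 -1.000e-04  1.000e-04]
wrist (array([443.1,  94.8]), 34.2, array([ 0.5854, -0.1215]))
top (array([336.1, 179.4]), 12.4, array([ 0.5829, -0.115 ]))
top (array([370.1, 176.6]), 12.3, array([ 0.5895, -0.199 ]))
top (array([333.5, 145.2]), 12.2, array([ 0.6679, -0.1112]))
top (array([366.4, 142.7]), 12.2, array([ 0.6744, -0.1934]))
```

View pics/v12.png

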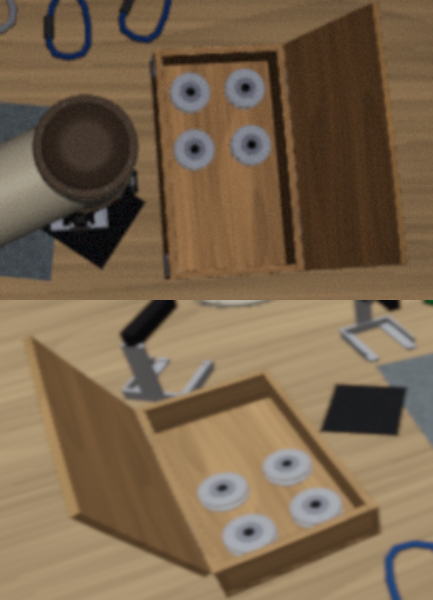

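All four sheaves stand in the crate, hub down, and the lid is still open. I'll carry the scoop over behind the lid and push it with the scoop's side.

Request:
arm_command --pt "0 0 0 0 0 0.045 -1" --pt "0 0 0 0 0 0.045 -1" --pt "0 0 0 0 0 0.045 -1" --pt "0 0 0 0 0 0.035 -1" --pt "0 0 0 0 -0.04 0 -1" --pt "0 0 0 0 -0.045 0 -1" --pt "0 0 0 0 -0.045 0 -1" --pt "0 0 0 0 -0.045 0 -1" --pt "0 0 0 0 -0.045 0 -1" --pt "0 0 0 0 -0.045 0 -1"

```text
time_s: 38.4
ee_pos: [0.4986, -0.2103, 0.4632]
tool_rot: [1.0, 0.028, 0.0, -0.0]
contact_force: [1.3, -0.2, -1.4]
finger_gap: 0.0173
finger_force: 64.3
```

Request:
arm_command --pt "0 0 0 0 -0.045 0 -1" --pt "0 0 0 0 -0.045 0 -1" --pt "0 0 0 0 -0.045 0 -1" --pt "0 0 0 0 -0.045 0 -1" --pt "0 0 0 0 -0.035 0 -1" --pt "0 0 0 0 0 0 -1" --pt "0 0 0 0 0 0 -1"

```text
time_s: 39.1
ee_pos: [0.4986, -0.4241, 0.4619]
tool_rot: [1.0, 0.027, -0.001, -0.001]
contact_force: [0.8, -0.3, -1.5]
finger_gap: 0.017
finger_force: 64.3
```

Request:
arm_command --pt "0 0 0 0 0 -0.035 -1" --pt "0 0 0 0 0 -0.04 -1" --pt "0 0 0 0 0 -0.034 -1" --pt "0 0 0 0 0.015 0 -1" --pt "0 0 0 0 0.015 0 -1" --pt "0 0 0 0 0.01 0 -1" --pt "0 0 0 0 0.01 0 -1" --pt "0 0 0 0 0.01 0 -1" --pt "0 0 0 0 0.01 0 -1" --pt "0 0 0 0 0.01 0 -1"

```text
time_s: 40.1
ee_pos: [0.4996, -0.3419, 0.3549]
tool_rot: [1.0, 0.028, 0.001, 0.001]
contact_force: [1.2, -2.0, -0.9]
finger_gap: 0.0169
finger_force: 64.4
```

Request:
arm_command --pt "0 0 0 0 0.01 0 -1" --pt "0 0 0 0 0.01 0 -1" --pt "0 0 0 0 0.01 0 -1" --pt "0 0 0 0 0.01 0 -1" --pt "0 0 0 0 0.01 0 -1"

```text
time_s: 40.6
ee_pos: [0.4993, -0.2915, 0.3541]
tool_rot: [1.0, 0.029, -0.0, -0.0]
contact_force: [-0.3, -2.0, -2.0]
finger_gap: 0.017
finger_force: 64.5
```

Request:
arm_command --pt "0 0 0 0 0.01 0 -1" --pt "0 0 0 0 0.01 0 -1" --pt "0 0 0 0 0.01 0 -1" --pt "0 0 0 0 0.01 0 -1" --pt "0 0 0 0 0 0 -1"

```text
time_s: 41.1
ee_pos: [0.4996, -0.2508, 0.3542]
tool_rot: [1.0, 0.029, 0.0, -0.0]
contact_force: [-0.2, -0.6, -2.4]
finger_gap: 0.0169
finger_force: 64.3
```

```bash
python3 - <<'E'
from m1 import *
b,D=shot("scene","s13"); t,_=shot("top","t13")
cv2.imwrite("pics/v13.png",np.vstack([cv2.resize(t[90:270,220:480,::-1],(433,300)),cv2.resize(b[60:340,0:330,::-1],(353,300))[:, :].copy() if 0 else cv2.resize(b[60:340,0:404,::-1],(433,300))]))
E
```

```text
(no output)
```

View pics/v13.png

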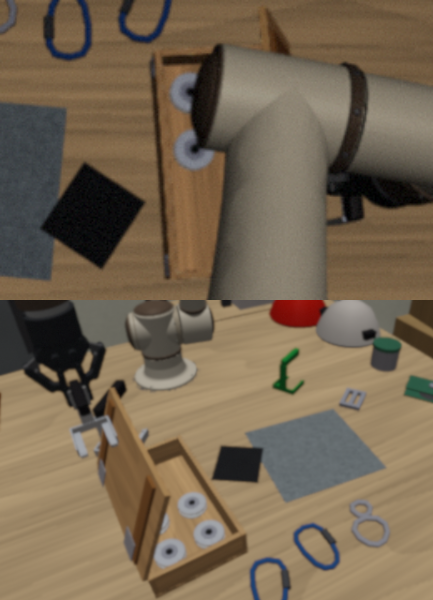

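The lid has passed upright and is sinking. I'll back off upward and wait.

Request:
arm_command --pt "0 0 0 0 -0.03 0.02 -1" --pt "0 0 0 0 0 0.04 -1" --pt "0 0 0 0 0 0.045 -1" --pt "0 0 0 0 0 0 -1" --pt "0 0 0 0 0 0 -1" --pt "0 0 0 0 0 0 -1" --pt "0 0 0 0 0 0 -1" --pt "0 0 0 0 0 0 -1" --pt "0 0 0 0 0 0 -1" --pt "0 0 0 0 0 0 -1"

```text
time_s: 42.2
ee_pos: [0.4995, -0.2823, 0.4588]
tool_rot: [1.0, 0.029, -0.0, -0.0]
contact_force: [-0.0, -0.2, -1.7]
finger_gap: 0.0171
finger_force: 64.4
```

Request:
arm_command --pt "0 0 0 0 0 0 -1" --pt "0 0 0 0 0 0 -1" --pt "0 0 0 0 0 0 -1" --pt "0 0 0 0 0 0 -1" --pt "0 0 0 0 0 0 -1" --pt "0 0 0 0 0 0 -1" --pt "0 0 0 0 0 0 -1" --pt "0 0 0 0 0 0 -1" --pt "0 0 0 0 0 0 -1" --pt "0 0 0 0 0 0 -1"

```text
time_s: 43.2
ee_pos: [0.4996, -0.2823, 0.4591]
tool_rot: [1.0, 0.029, 0.0, 0.0]
contact_force: [0.3, -0.2, -1.1]
finger_gap: 0.0167
finger_force: 64.4
```

Request:
arm_command --pt "0 0 0 0 0 0 -1" --pt "0 0 0 0 0 0 -1" --pt "0 0 0 0 0 0 -1" --pt "0 0 0 0 0 0 -1" --pt "0 0 0 0 0 0 -1" --pt "0 0 0 0 0 0 -1" --pt "0 0 0 0 0 0 -1" --pt "0 0 0 0 0 0 -1" --pt "0 0 0 0 0 0 -1" --pt "0 0 0 0 0 0 -1"

```text
time_s: 44.2
ee_pos: [0.4995, -0.2823, 0.4591]
tool_rot: [1.0, 0.029, 0.0, 0.0]
contact_force: [-0.1, 1.0, -1.8]
finger_gap: 0.0172
finger_force: 64.4
```

Request:
arm_command --pt "0 0 0 0 0 0 -1" --pt "0 0 0 0 0 0 -1" --pt "0 0 0 0 0 0 -1" --pt "0 0 0 0 0 0 -1" --pt "0 0 0 0 0 0 -1" --pt "0 0 0 0 0 0 -1" --pt "0 0 0 0 0 0 -1" --pt "0 0 0 0 0 0 -1" --pt "0 0 0 0 0 0 -1" --pt "0 0 0 0 0 0 -1"

```text
time_s: 45.2
ee_pos: [0.4995, -0.2823, 0.4591]
tool_rot: [1.0, 0.029, -0.0, 0.0]
contact_force: [0.0, -0.0, -2.3]
finger_gap: 0.0174
finger_force: 64.4
```

Request:
arm_command --pt "0 0 0 0 0.045 0 -1" --pt "0 0 0 0 0.045 0 -1" --pt "0 0 0 0 0.045 0 -1" --pt "0 0 0 0 0.045 0 -1" --pt "0 0 0 0 0.045 0 -1" --pt "0 0 0 0 0.045 0 -1" --pt "0 0 0 0 0.04 0 -1" --pt "0 0 0 0 0 0 -1" --pt "0 0 0 0 0 0 -1"

```text
time_s: 46.1
ee_pos: [0.4995, 0.0285, 0.4592]
tool_rot: [1.0, 0.03, 0.0, 0.0]
contact_force: [-1.0, -0.5, -0.6]
finger_gap: 0.0171
finger_force: 64.3
```

```bash
python3 - <<'E'
from m1 import *
b,D=shot("scene","s14"); t,_=shot("top","t14"); s=r.get_state(); print(s["time_s"],s["ee_pos"],s["tool_rot"])
cv2.imwrite("pics/v14.png",np.vstack([cv2.resize(t[90:270,220:480,::-1],(433,300)),cv2.resize(b[60:340,0:404,::-1],(433,300))]))
E
```

```text
46.2 [0.49950515 0.02716112 0.45921504] [9.99599815e-01 2.82877096e-02 2.72030108e-05 1.20847329e-04]
```

View pics/v14.png

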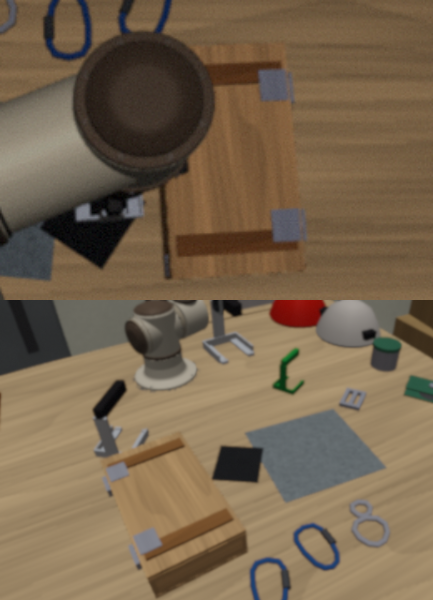

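The lid lies fully shut on the crate. Now I'll put the scoop back on the mat.

Request:
arm_command --pt "0 0 -8.5 -0.0065 0.006 0 -1" --pt "0 0 -8.5 0 0 0 -1" --pt "0 0 -8.5 0 0 -0.04 -1" --pt "0 0 -8.5 0 0 -0.04 -1" --pt "0 0 0 0 0 -0.04 -1" --pt "0 0 0 0 0 -0.04 -1" --pt "0 0 0 0 0 -0.04 -1" --pt "0 0 0 0 0 -0.03 -1" --pt "0 0 0 0 0 0 -1" --pt "0 0 0 0 0 0 -1"

```text
time_s: 47.2
ee_pos: [0.4939, 0.0328, 0.2299]
tool_rot: [0.964, -0.265, 0.001, 0.0]
contact_force: [-0.2, 0.2, -1.5]
finger_gap: 0.0169
finger_force: 64.1
```

```bash
python3 - <<'E'
from h import *
s=r.get_state(); print(s["ee_pos"],s["tool_rot"],s["contact_force"])
E
```

```text
[0.49388267 0.03281085 0.22994732] [ 9.64130897e-01 -2.65426592e-01  5.36300321e-04  2.25403491e-04] [-0.17136598  0.2071874  -1.4714467 ]
```

Next I'll lower the last 77 mm gently.

Request:
arm_command --pt "0 0 0 -0.001 0 -0.025 -1" --pt "0 0 0 0 0 -0.025 -1" --pt "0 0 0 0 0 -0.015 -1" --pt "0 0 0 0 0 -0.007 -1" --pt "0 0 0 0 0 -0.003 -1" --pt "0 0 0 0 0 -0.001 -1" --pt "0 0 0 0 0 -0.0005 -1" --pt "0 0 0 0 0 0 -1" --pt "0 0 0 0 0 0 -1"

```text
time_s: 48.1
ee_pos: [0.4923, 0.0338, 0.1532]
tool_rot: [0.964, -0.265, 0.0, -0.0]
contact_force: [-0.0, 0.4, -2.5]
finger_gap: 0.0169
finger_force: 64.2
```

Request:
arm_command --pt "0 0 0 0 0 -0.0005 -1" --pt "0 0 0 0 0 -0.0003 -1" --pt "0 0 0 0 0 0 -1" --pt "0 0 0 0 0 0 -1"

```text
time_s: 48.5
ee_pos: [0.4921, 0.0337, 0.1518]
tool_rot: [0.964, -0.265, -0.0, 0.0]
contact_force: [-0.7, 0.4, -2.6]
finger_gap: 0.0169
finger_force: 64.2
```

Request:
arm_command --pt "0 0 0 0 0 -0.0007 -1" --pt "0 0 0 0 0 -0.0005 -1" --pt "0 0 0 0 0 0 -1" --pt "0 0 0 0 0 0 -1"

```text
time_s: 48.9
ee_pos: [0.4921, 0.0336, 0.1515]
tool_rot: [0.964, -0.265, 0.0, 0.0]
contact_force: [-3.0, -1.2, 5.5]
finger_gap: 0.0174
finger_force: 65.4
```

The scoop is on the surface (+5.5 N). Now I'll release it and withdraw straight up, then clear the view.

Request:
arm_command --pt "0 0 0 0 0 0 0" --pt "0 0 0 0 0 0 0.5" --pt "0 0 0 0 0 0 1" --pt "0 0 0 0 0 0 1" --pt "0 0 0 0 0 0 1" --pt "0 0 0 0 0 0 1" --pt "0 0 0 0 0 0 1" --pt "0 0 0 0 0 0 1" --pt "0 0 0 0 0 0 1" --pt "0 0 0 0 0 0 1"

```text
time_s: 49.9
ee_pos: [0.492, 0.0337, 0.1506]
tool_rot: [0.964, -0.265, -0.0, 0.0]
contact_force: [0.6, -0.1, 1.2]
finger_gap: 0.0852
finger_force: 0.0
```

Request:
arm_command --pt "0 0 0 0 0 0.02 1" --pt "0 0 0 0 0 0.03 1" --pt "0 0 0 0 0 0.04 1" --pt "0 0 0 0 0 0.04 1" --pt "0 0 0 0 0 0.04 1" --pt "0 0 0 -0.03 0 0 1" --pt "0 0 0 -0.03 0 0 1" --pt "0 0 0 0 0 0 1" --pt "0 0 0 0 0 0 1"

```text
time_s: 50.8
ee_pos: [0.4318, 0.0337, 0.3211]
tool_rot: [0.964, -0.265, 0.001, -0.0]
contact_force: [0.7, 0.1, -0.6]
finger_gap: 0.0853
finger_force: 0.0
```

```bash
python3 - <<'E'
from h import *
im,C=shot("wrist","w15"); g=im.max(2); hsv=cv2.cvtColor(im,cv2.COLOR_RGB2HSV)
s=r.get_state(); print(s["time_s"],s["ee_pos"].round(4),s["finger_gap"])
m=((g>150)&(hsv[:,:,1]<50)).astype(np.uint8)
for c in cv2.findContours(m,cv2.RETR_EXTERNAL,cv2.CHAIN_APPROX_NONE)[0]:
    if cv2.contourArea(c)>100:
        q=cv2.minAreaRect(c); P=ray(C,cv2.boxPoints(q),.006)[:,:2]; print("light",np.round(q[0]),np.round(q[1]),P.round(3).tolist())
d=(g<75).astype(np.uint8)
u=proj(C,[[.492,.032,.03],[.4925,.032,.11]]); print(u.round())
for c in cv2.findContours(cv2.morphologyEx(((g<80)|(m>0)).astype(np.uint8),cv2.MORPH_CLOSE,np.ones((5,5))),cv2.RETR_EXTERNAL,cv2.CHAIN_APPROX_NONE)[0]:
    if cv2.contourArea(c)>2000: q=cv2.minAreaRect(c); print("mat+scoop",np.round(q[0]),np.round(q[1]),ray(C,[q[0]],.001)[0].round(4),ray(C,cv2.boxPoints(q),.001)[:,:2].round(3).tolist())
E
```

```text
50.85 [0.4324 0.0338 0.3209] 0.08545237508452033
light [ 24. 307.] [43. 47.] [[0.413, 0.501], [0.465, 0.43], [0.426, 0.384], [0.371, 0.452]]
light [506. 182.] [14. 59.] [[0.221, -0.192], [0.286, -0.229], [0.274, -0.244], [0.207, -0.207]]
light [461. 154.] [ 43. 106.] [[0.309, -0.113], [0.364, -0.22], [0.314, -0.246], [0.253, -0.138]]
light [206. 116.] [63. 11.] [[0.541, 0.053], [0.536, 0.041], [0.471, 0.073], [0.477, 0.086]]
light [257. 112.] [20. 70.] [[0.454, 0.042], [0.52, -0.002], [0.507, -0.021], [0.441, 0.022]]
light [210. 110.] [65.  9.] [[0.544, 0.041], [0.54, 0.032], [0.476, 0.069], [0.481, 0.079]]
light [500.   8.] [17. 22.] [[0.456, -0.27], [0.444, -0.292], [0.428, -0.286], [0.44, -0.263]]
[[234. 115.]
 [226. 121.]]
mat+scoop [256. 317.] [132. 511.] [0.2347 0.1595 0.001 ] [[0.504, 0.411], [0.144, -0.197], [-0.095, -0.128], [0.33, 0.592]]
mat+scoop [234. 113.] [ 96. 106.] [0.4934 0.0338 0.001 ] [[0.474, 0.12], [0.572, 0.045], [0.511, -0.045], [0.408, 0.022]]
```

```bash
python3 -c "
from plant import r
print(r.finish_job())"
```

```text
the job is handed in; nothing more can be done
None
```

I've handed the job in at about 51 s: all four sheaves stand hub down in the crate, the lid is shut, and the scoop is upright within about 2 mm of the middle of its mat; no verdict came back.

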